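# Park a bearing at the top of its sloped gutter

## Robot

A 7-joint arm with a two-finger parallel gripper is mounted at the origin on a cart in front of the work surface, level with it; the furniture and walls round the work are solid. World frame = base frame: x ahead of the robot, y to its left, z up, the work surface at z = 0. Lengths are in m, angles in rad, forces in N, time in s.
With the tool pointing down it reaches from about 0.4 to 0.9 m from the base axis. Payload 5.5 kg.
Tool frame: the origin (TCP) lies between the finger pads; the fingertips stand 14 mm ahead of it and the grasp point (between the pads) lies 5 mm behind it; z points along the fingers, x is the direction in which the jaws open and shut, and the axes are right-handed (so a half turn about z gives the same grasp; the last joint's range is limited). The gripper opens to 85 mm and grips with 20 to 120 N. Pads are 22 mm wide; open, the fingers measure 114 mm over their backs; the gripper's body (76 mm by 85 mm) begins 54 mm behind the grasp point. The pads swing forward as they close: fully open they stand 13 mm farther back than shut.
Start: joints at [-0.838, 0.501, -0.427, 1.55, 0.221, 1.138, -0.21], TCP at [0.294, 0.58, 0.245] pointing down, gripper open.
Joint ranges: [-2.88, 2.88], [-0.31, 2.03], [-1.54, 1.56], [0.2, 2.42], [-1.41, 4.55], [0.19, 2.02], [-2.57, 2.57]. Speed limits (rad/s): [2.57, 2.57, 3.14, 3.14, 3.14, 3.14, 3.14].

## Interface

Orientations are given as [roll, pitch, yaw] about the fixed x, y, z axes, in that order (R = Rz(yaw) Ry(pitch) Rx(roll)).
In Python, from plant import r, optics, job gives the robot as it stands.
- The arm moves only by the tool jog_arm, never from a script. Its argument "targets" is a list of rows, each a list of 5 numbers: the gripper command: -1 is shut, 1 is fully open, values between are in proportion, then the shift along the tool's x, y, z in m, then the turn about the tool's z in degrees. A call has 1 to 8 rows; each row is the pose to reach, as a shift and turn from the pose commanded when the call began, along the tool's axes at that moment; what a row does not reach only later rows make up. A row lasts 1/12 s, in which the tool goes at most 41.7 mm and 7.16 degrees, less where a joint would pass 70% of its speed; a pose out of reach is approached as far as the arm can. A call with a gripper value outside its range is refused whole. The fingers move at their own pace and stop on an object; "newtons" is the grip in N (left out, the last holds). Time passes only in rows, so rows that repeat a pose let the fingers close. It gives the time, the measured TCP pose, the force and the opening at its end, in the units of the state.
- r.sense(): the state, without advancing time (a new reading comes with each control period).
- optics.grab_frame(name): name is "scene" or "top" or "wrist"; returns a dict with "color" (384x512x3 uint8, red, green, blue), "fx", "fy", "cx", "cy" (pixels), "eye" and "rotation" of the camera in the world. Camera axes: x right, y down, z forward; pixel columns grow to the right and rows downward; lengths in m; the calibration is good to about 2 mm. A picture is of the moment at which its call begins. There is no depth.
- job.sign_off(): hands the job in, once; it reports no verdict.
The state is a dict: "t": time; "joint_pos": joint angles; "qd": joint speeds; "joint_torque": joint torques, N m; "tool_pos": TCP position; "tool_rot": TCP orientation; "wrist_force": force on the tool from outside, world axes, zero at the start; "moment": the same for the moment, N m; "gripper_width": finger opening in m.
Only numpy, scipy, OpenCV 4.12 (cv2) and the standard library are available. Lean on these libraries where they do the work, as an engineer would, in place of code of your own. Each camera call takes 0.05 s, during which the arm holds its last target.

## Task

With the fingertips, gently push the ball bearing up the sloped gutter until it drops over the crest into the pocket against the upper stop, never gripping it or lifting it out of the gutter. Then push the open keeper arm over, down flat across the gutter, so the bearing cannot roll back. Leave the other things on the cabinet where they are.

Things in the scene. Friction and masses are not known exactly. Their poses are not given: they have to be found in the camera images.
- gutter: Fixed fixture: straight dark steel gutter on a plywood base plate 300 x 100 x 8 mm. Origin: centre of the plate's underside, on the cabinet top; +x points uphill along the gutter, z up, +y is the keeper's hinge side. The gutter runs along y = 0, 17.5 mm wide inside, 27.5 mm outside, walls 15 mm above the floor; its lower end is at x = -129 mm, with a lip 10 mm above the floor as lower stop.
- bearing: Steel ball bearing, 52 mm outer diameter, 15 mm thick, 0.14 kg, lightly oiled and so slippery (friction about 0.3), standing on edge in the gutter so that it rolls; at the start it leans on the lower lip. Origin at the centre of one flat face; its z axis is the rolling axis.
- bearing_center (a point): The centre of the bearing.
- seat (a point): Where the bearing's centre is when parked: gutter frame x = 100.5, y = 0, z = 62 mm, with about 2 mm of play along the gutter. The pocket begins at the crest; its level floor is at z = 36 mm, 4 mm below the crest, and the upper stop closes it, a wall with its face at x = 128 mm and its top at z = 81 mm. Axes as gutter.
- ramp (a point): Crest of the gutter floor, gutter frame x = 85, y = 0, z = 40 mm: the floor rises to it at 8 degrees from x = -123, z = 11 mm. Its x axis runs uphill along the sloped floor, its z axis stands square to it; the rolling bearing's centre is 26 mm from the floor along this z.
- keeper_hinge (a point): The keeper's hinge axis, parallel to the gutter's x axis, at gutter frame x = 65, y = 28, z = 60 mm, on a post at x = 52 to 78, y = 19 to 37 mm, top z = 67 mm. Across the gutter a rest post for the arm's end stands at x = 57 to 73, y = -24 to -36 mm, top z = 56 mm. Axes as gutter.
- keeper_tip (a point): Middle of the round end of the keeper arm, 60 mm from the hinge axis. The arm is a plain steel bar 10 mm wide along the gutter and 8 mm thick, with an end 11 mm in diameter.
- keeper (a joint): Angle of the keeper arm, rad. 0: open, the arm leans out to the gutter's +y side, 55 degrees above level. Growing, it swings up through vertical (0.61) and down to the -y side; 2.18: shut, level across the gutter just downhill of the parked bearing. The hinge is stiff (0.06 N m): it stays where it is left; about 1 N at the tip moves it.
- wrench_2: Combination wrench 160 mm long, lying on the cabinet; leave it. Origin at the centre of its underside.
- bulb_box: Small carton 42 x 42 x 62 mm, standing; leave it. Origin at the centre of its underside.
- ratchet: Ratchet handle 200 mm long, lying behind the gutter; leave it. Origin at the centre of its underside.
- tape_black: Tape roll, 64 mm diameter, 19 mm high, lying; leave it. Origin at the centre of its underside.
- screwdriver_red: Screwdriver 210 mm long, lying; leave it. Origin at the centre of its underside.
Mind the look-alikes: they are no part of the job. Of the things like the bearing, leave any that is blue or red; of the rest the smaller one is meant.

How it is judged:
By the outcome, as a careful person would: the job done as asked, in the order asked, and still so for the second after the job is handed in, with the robot touching nothing.
It also fails if it takes over 48 s, if anything falls off the work surface, if the arm or the gripper's body presses on something with over 40 N, if the wrist force passes 120 N, or if a joint passes its speed limit or range.

## Working session

There is one attempt and no reset: what is moved stays moved. The work goes in short steps, Python scripts to look and compute and a tool call to move; the robot and the scene stay as the last step left them, time stands still between calls to the robot, and variables do not carry over. Pictures are saved under pics/ and viewed, and the job is handed in when it is done.

Besides the shell and the picture viewer there is one more tool, called after "Call:" as name([rows], argument=value, ...), one row to a line, values as JSON. jog_arm: Moves the arm, as the interface text tells. Its arguments: {"type":"object","properties":{"targets":{"type":"array","items":{"type":"array","items":{"type":"number"}}},"newtons":{"type":"number"}},"required":["targets"]}

```bash
mkdir -p pics
python3 - <<'E'
from plant import r,optics,job
import cv2,json,numpy as np,pickle
s=r.sense(); print(s)
for n in ["scene","top","wrist"]:
    f=optics.grab_frame(n); cv2.imwrite(f"pics/{n}0.png",f["color"][:,:,::-1]); pickle.dump(f,open(f"{n}0.pkl","wb"))
    print(n,f["fx"],f["cx"],f["cy"],f["eye"],np.round(f["rotation"],3).tolist())
E
```

```text
{'t': 0.0, 'joint_pos': array([-0.83780379,  0.50185447, -0.42677051,  1.55144986,  0.22080079,
        1.13831599, -0.21026933]), 'qd': array([-0.00074854, -0.00094153, -0.00172507,  0.00095872,  0.00061685,
       -0.00128097,  0.00091266]), 'joint_torque': array([-6.33130821e-04, -5.69497955e+01, -5.81669390e+00, -2.80936807e+01,
        1.05256736e-02,  1.16915212e-02, -1.02188645e-05]), 'tool_pos': array([0.29400417, 0.57895376, 0.24425341]), 'tool_rot': array([-3.14153838e+00,  1.97149720e-03,  1.10107152e+00]), 'wrist_force': array([-0.06598864, -0.08652158, -0.08493099]), 'moment': array([ 0.0751591 ,  0.0545435 , -0.03049925]), 'gripper_width': 0.08531423675806302}
scene 452.35484894825754 257.4938430507611 200.02627260460696 [-0.09689619 -1.27354032  0.7254699 ] [-1.993, -0.021, -0.491]
top 445.51782743044174 259.24837955057353 188.8832635198289 [ 0.49451049 -0.06306386  1.32415471] [-3.088, 0.011, -1.551]
wrist 311.1450348794817 253.32824741476398 193.61176680203098 [0.23145846 0.6104818  0.37049432] [2.865, 0.003, 1.101]
```

View pics/scene0.png

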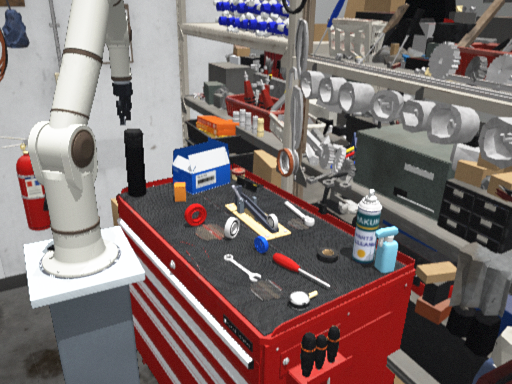

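View pics/top0.png

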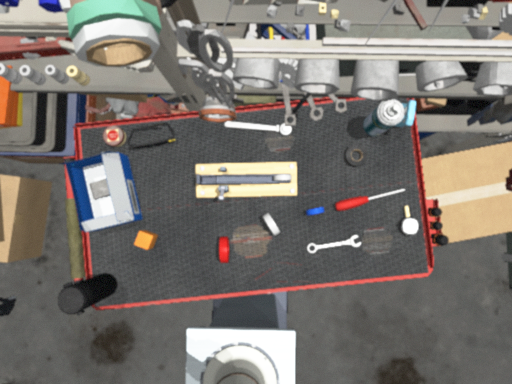

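View pics/wrist0.png

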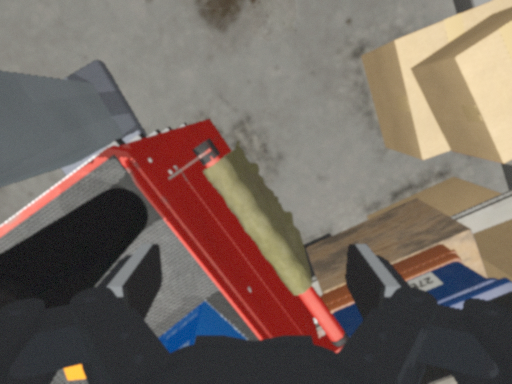

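Run:
```python
import cv2
a=cv2.imread("pics/top0.png"); cv2.imwrite("pics/top0c.png",cv2.resize(a[150:210,185:310],None,fx=6.4,fy=6.4,interpolation=cv2.INTER_CUBIC))
a=cv2.imread("pics/scene0.png"); cv2.imwrite("pics/scene0c.png",cv2.resize(a[165:265,165:325],None,fx=5,fy=5,interpolation=cv2.INTER_CUBIC))
```

```text
(no output)
```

View pics/top0c.png

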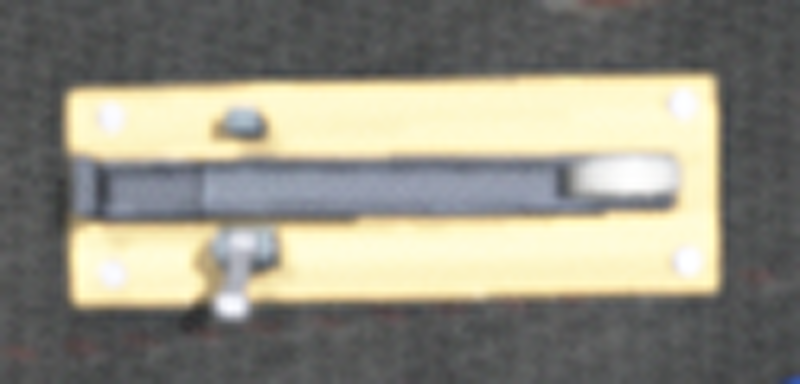

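View pics/scene0c.png

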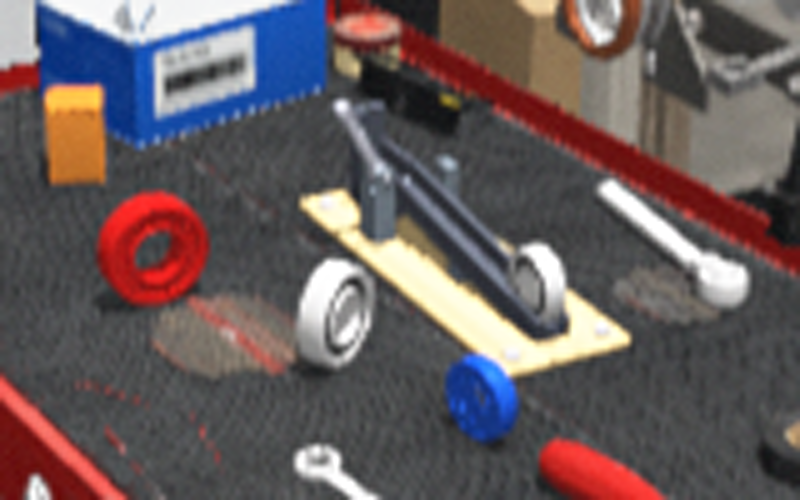

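```bash
cat > h.py <<'E'
import numpy as np,pickle,cv2
from scipy.spatial.transform import Rotation as R
from scipy.optimize import least_squares
def proj(f,P):
    M=R.from_euler('xyz',f["rotation"]).as_matrix()
    c=(np.atleast_2d(P)-f["eye"])@M
    return np.c_[f["fx"]*c[:,0]/c[:,2]+f["cx"],f["fy"]*c[:,1]/c[:,2]+f["cy"]]
def g2w(p,P):
    P=np.atleast_2d(P); c,s=np.cos(p[2]),np.sin(p[2])
    return np.c_[p[0]+c*P[:,0]-s*P[:,1],p[1]+s*P[:,0]+c*P[:,1],P[:,2]]
E
cat > fit.py <<'E'
from h import *
T=pickle.load(open("top0.pkl","rb"));S=pickle.load(open("scene0.pkl","rb"))
tc=np.array([[67,88],[716,74],[719,293],[72,306]])/6.4+[185,150]
tg=np.array([[150,-50,8],[-150,-50,8],[-150,50,8],[150,50,8]])/1e3
sc=np.array([[514,374],[630,338],[302,200]])/5+[165,165]
sg=np.array([[-150,50,8],[-150,-50,8],[150,50,8]])/1e3
def fit(t,s):
    fn=lambda p:np.r_[t*(proj(T,g2w(p,tg))-tc).ravel(),s*(proj(S,g2w(p,sg))-sc).ravel()]
    q=least_squares(fn,[.5,0,np.pi/2]); print(t,s,q.x,np.degrees(q.x[2]),np.round(q.fun,1)); return q.x
fit(1,0);fit(0,1);p=fit(1,1);np.save("p.npy",p)
a=np.radians(55)
pts=np.array([[-97,0,50],[65,28,60],[65,28+60*np.cos(a),60+60*np.sin(a)],[100.5,0,62],[85,0,40]])/1e3
print(g2w(p,pts))
print((proj(T,g2w(p,pts))-[185,150])*6.4); print((proj(S,g2w(p,pts))-[165,165])*5)
E
python3 fit.py
```

```text
1 0 [ 0.59071998 -0.00902007  1.61046575] 92.27289073965365 [ 0.2  0.2 -0.2  0.3  0.2 -0.3 -0.2 -0.2 -0.  -0.   0.   0.  -0.   0. ]
0 1 [ 0.59317378 -0.01024904  1.61082245] 92.29332811032953 [ 0.  -0.   0.  -0.   0.  -0.   0.  -0.  -1.  -0.3  1.3  0.  -0.3  0.1]
1 1 [ 0.59155647 -0.00947881  1.61229643] 92.37778089670076 [ 0.3  0.  -0.1 -0.1  0.3 -0.6  0.  -0.4 -1.5 -0.3  0.8 -0.  -0.8  0.1]
[[ 0.59558083 -0.10639529  0.05      ]
 [ 0.56088385  0.05430356  0.06      ]
 [ 0.52649889  0.05287576  0.10914912]
 [ 0.58738691  0.09093466  0.062     ]
 [ 0.58802998  0.07544801  0.04      ]]
[[606.94053617 176.39819274]
 [244.69967357 245.7052252 ]
 [235.57684249 320.00137606]
 [163.3776637  184.35015703]
 [203.46051358 187.25696563]]
[[530.70261901 266.21308258]
 [378.2023356  172.86102461]
 [335.52351226 118.33136047]
 [388.57358646 145.61068212]
 [398.51704208 180.55239446]]
```

```bash
cat >> h.py <<'E'
p=np.load("p.npy") 
def go(G,yaw=None,s=None):
    "G: TCP goal in gutter frame mm; prints shift in tool axes and turn"
    from plant import r
    s=s or r.sense()
    M=R.from_euler('xyz',s["tool_rot"]).as_matrix()
    W=g2w(p,np.array(G)/1e3)[0]
    print("goal",W.round(4),"shift",(M.T@(W-s["tool_pos"])).round(4),"turn",None if yaw is None else np.degrees(s["tool_rot"][2]-yaw).round(2))
def where():
    from plant import r
    s=r.sense();d=s["tool_pos"]-[p[0],p[1],0];c,q=np.cos(p[2]),np.sin(p[2])
    print("t",round(s["t"],2),"gutter mm",(1e3*np.array([c*d[0]+q*d[1],-q*d[0]+c*d[1],d[2]])).round(1),"yaw",np.degrees(s["tool_rot"][2]-p[2]).round(2),"F",s["wrist_force"].round(1),"w",s["gripper_width"].round(4)); return s
E
python3 -c "
from h import *
where();go([-185,0,260],p[2]);go([-185,0,150],p[2])"
```

```text
Traceback (most recent call last):
  File "h.py", line 22, in where
    print("t",round(s["t"],2),"gutter mm",(1e3*np.array([c*d[0]+q*d[1],-q*d[0]+c*d[1],d[2]])).round(1),"yaw",np.degrees(s["tool_rot"][2]-p[2]).round(2),"F",s["wrist_force"].round(1),"w",s["gripper_width"].round(4)); return s
                                                                                                                                                                                          ^^^^^^^^^^^^^^^^^^^^^^^^
AttributeError: 'float' object has no attribute 'round'
```

```bash
sed -i 's/s\["gripper_width"\].round(4)/round(s["gripper_width"],4)/' h.py
python3 -c "
from h import *
where();go([-185,0,260],p[2]);go([-185,0,150],p[2])"
```

```text
t 0.15 gutter mm [600.4 272.8 244.5] yaw -29.29 F [ 0.3 -0.1  0.6] w 0.0856
goal [ 0.5992 -0.1943  0.26  ] shift [-0.5515  0.6222 -0.0147] turn -29.29
goal [ 0.5992 -0.1943  0.15  ] shift [-0.5514  0.6222  0.0953] turn -29.29
```

Call:
jog_arm([
  [-1,-0.007,0.008,-0.01,-3],
  [-1,-0.022,0.025,-0.02,-8],
  [-1,-0.045,0.05,-0.03,-14],
  [-1,-0.07,0.08,-0.035,-20],
  [-1,-0.096,0.109,-0.04,-25],
  [-1,-0.122,0.138,-0.04,-29.3],
  [-1,-0.148,0.167,-0.04,-29.3],
  [-1,-0.174,0.196,-0.04,-29.3],
], newtons=20)

```text
t: 0.82
tool_pos: [0.3905, 0.3337, 0.2852]
tool_rot: [3.142, 0.0, 1.613]
wrist_force: [0.1, 0.3, -0.0]
gripper_width: -0.0002
```

```bash
python3 -c "
from h import *
where();go([-185,0,260],p[2]);go([-185,0,150],p[2])"
```

```text
t 0.82 gutter mm [351.3 186.6 285.2] yaw 0.03 F [ 0.1  0.3 -0. ] w -0.0002
goal [ 0.5992 -0.1943  0.26  ] shift [-0.5363  0.1864  0.0253] turn 0.03
goal [ 0.5992 -0.1943  0.15  ] shift [-0.5363  0.1864  0.1353] turn 0.03
```

Call:
jog_arm([
  [-1,-0.033,0.012,0,0],
  [-1,-0.067,0.023,0,0],
  [-1,-0.1,0.035,0.0,0],
  [-1,-0.134,0.047,0.0,0],
  [-1,-0.168,0.059,0.0,0],
  [-1,-0.202,0.07,0.0,0],
  [-1,-0.236,0.082,0.0,0],
  [-1,-0.27,0.094,0.0,0],
])

```text
t: 1.48
tool_pos: [0.4955, 0.0681, 0.2853]
tool_rot: [3.142, 0.0, 1.612]
wrist_force: [1.0, 0.6, -0.8]
gripper_width: -0.0003
```

Call:
jog_arm([
  [-1,-0.034,0.012,0,0],
  [-1,-0.068,0.024,0.0,0],
  [-1,-0.102,0.036,0.01,0],
  [-1,-0.136,0.048,0.03,0],
  [-1,-0.17,0.06,0.05,0],
  [-1,-0.2,0.07,0.07,0],
  [-1,-0.225,0.075,0.08,0],
  [-1,-0.24,0.08,0.08,0],
])

```text
t: 2.15
tool_pos: [0.583, -0.1703, 0.2018]
tool_rot: [-3.136, -0.0, 1.609]
wrist_force: [0.7, -1.1, -0.2]
gripper_width: 0.0004
```

```bash
python3 -c "
from h import *
where();go([-185,0,90],p[2]);go([-185,0,150],p[2])
from plant import optics
for n in ['scene','top','wrist']:
    f=optics.grab_frame(n); cv2.imwrite(f'pics/{n}1.png',f['color'][:,:,::-1]); pickle.dump(f,open(f'{n}1.pkl','wb'))
where()
a=cv2.imread('pics/top1.png'); b=cv2.imread('pics/scene1.png');w=cv2.imread('pics/wrist1.png')
cv2.imwrite('pics/top1c.png',cv2.resize(a[140:220,185:345],None,fx=5,fy=5,interpolation=cv2.INTER_CUBIC))
cv2.imwrite('pics/scene1c.png',cv2.resize(b[145:265,190:350],None,fx=5,fy=5,interpolation=cv2.INTER_CUBIC))
"
```

```text
t 2.15 gutter mm [-160.4   15.2  201.8] yaw -0.22 F [ 0.7 -1.1 -0.2] w 0.0004
goal [ 0.5992 -0.1943  0.09  ] shift [-0.0246  0.016   0.1117] turn -0.22
goal [ 0.5992 -0.1943  0.15  ] shift [-0.0246  0.0156  0.0517] turn -0.22
t 2.3 gutter mm [-157.5   12.6  205.4] yaw -0.12 F [-0.2  0.9 -0.1] w -0.0001
```

View pics/wrist1.png

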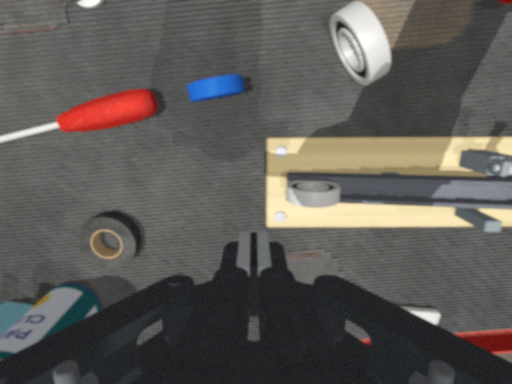

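View pics/scene1c.png

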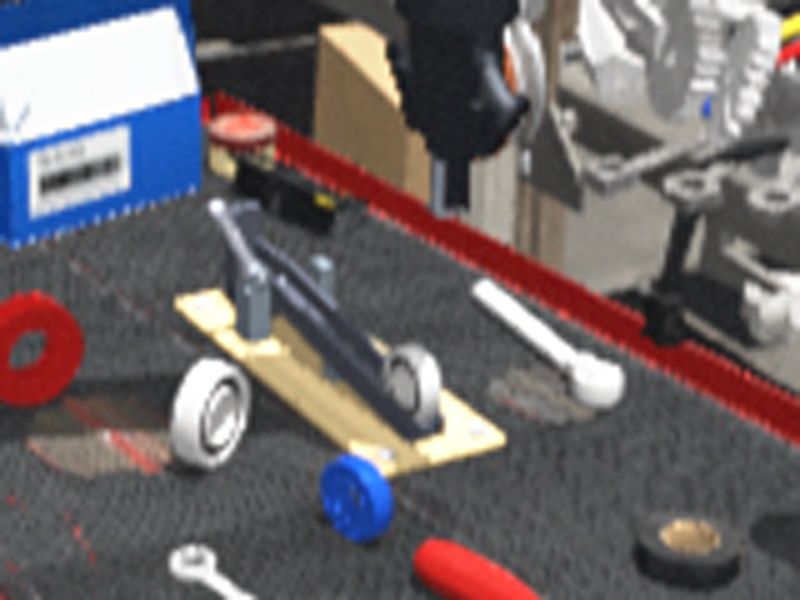

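View pics/top1c.png

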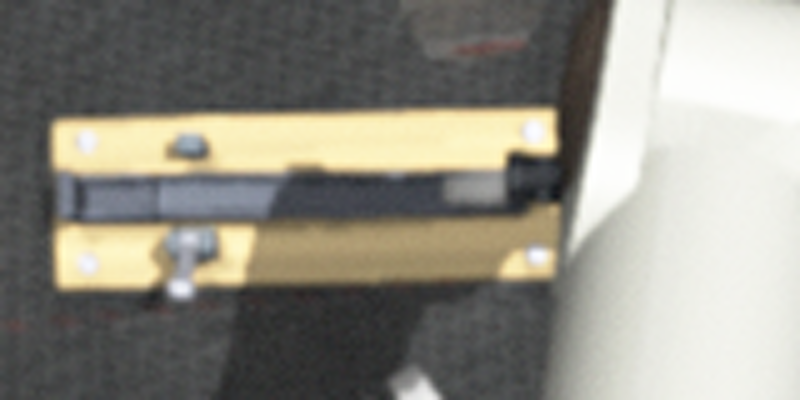

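```bash
python3 -c "
from h import *
f=pickle.load(open('wrist1.pkl','rb'))
pts=np.array([[-150,50,8],[-150,-50,8],[-129,13.75,26],[-129,-13.75,26],[-103,7.5,66],[-103,-7.5,66],[65,-30,56]])/1e3
print(proj(f,g2w(p,pts)).round(0))
for q in ([0.5907,-.009,1.6105],):
  print(proj(f,g2w(q,pts)).round(0))
a=cv2.imread('pics/wrist1.png');cv2.imwrite('pics/wrist1c.png',cv2.resize(a[120:290,220:420],None,fx=3.5,fy=3.5,interpolation=cv2.INTER_CUBIC))
where();go([-185,0,55],p[2])
"
```

```text
[[264. 139.]
 [263. 230.]
 [285. 177.]
 [284. 204.]
 [319. 194.]
 [318. 210.]
 [492. 229.]]
[[264. 138.]
 [264. 229.]
 [286. 176.]
 [285. 203.]
 [319. 193.]
 [318. 209.]
 [493. 228.]]
t 2.3 gutter mm [-157.5   12.6  205.4] yaw -0.12 F [-0.2  0.9 -0.1] w -0.0001
goal [ 0.5992 -0.1943  0.055 ] shift [-0.0275  0.0127  0.1504] turn -0.12
```

View pics/wrist1c.png

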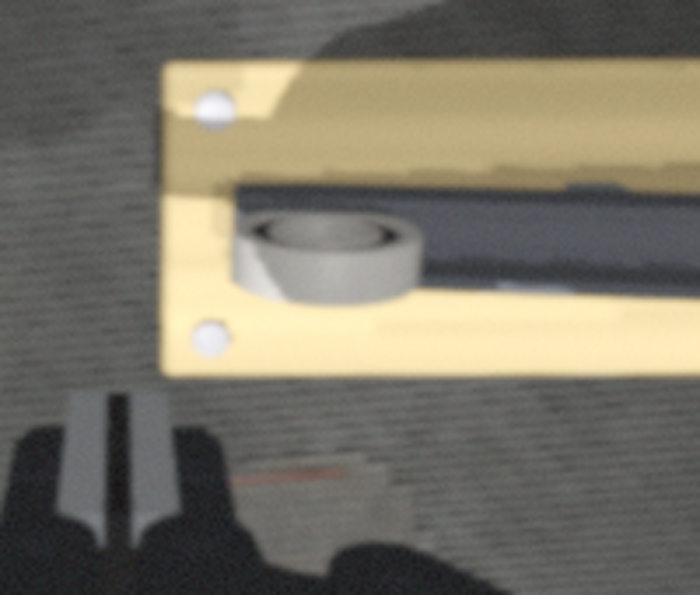

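```bash
python3 -c "
import numpy as np;np.save('p.npy',[0.5910,-.0093,1.6115])"; python3 -c "
from h import *
where();go([-185,0,52],p[2])"
```

```text
t 2.3 gutter mm [-157.8   12.   205.4] yaw -0.08 F [-0.2  0.9 -0.1] w -0.0001
goal [ 0.5985 -0.1941  0.052 ] shift [-0.0273  0.012   0.1534] turn -0.08
```

Call:
jog_arm([
  [-1,-0.01,0.005,0.01,0],
  [-1,-0.02,0.01,0.03,0],
  [-1,-0.025,0.012,0.055,0],
  [-1,-0.027,0.012,0.08,0],
  [-1,-0.027,0.012,0.105,0],
  [-1,-0.027,0.012,0.125,0],
  [-1,-0.027,0.012,0.14,0],
  [-1,-0.027,0.012,0.145,0],
])

```text
t: 2.97
tool_pos: [0.5973, -0.1907, 0.0579]
tool_rot: [-3.139, -0.002, 1.615]
wrist_force: [-0.5, 0.4, -0.7]
gripper_width: 0.0001
```

```bash
python3 -c "
from h import *
s=where();go([-185,0,50],p[2]);print(s['tool_rot'])"
```

```text
t 2.97 gutter mm [-181.5    1.1   57.9] yaw 0.2 F [-0.5  0.4 -0.7] w 0.0001
goal [ 0.5985 -0.1941  0.05  ] shift [-0.0035  0.0011  0.0078] turn 0.2
[-3.13858382e+00 -2.15322650e-03  1.61504084e+00]
```

Call:
jog_arm([
  [-1,0.003,0.001,0.004,0],
  [-1,0.008,0.001,0.008,0],
  [-1,0.013,0.001,0.009,0],
  [-1,0.018,0.001,0.009,0],
  [-1,0.023,0.001,0.009,0],
  [-1,0.027,0.001,0.009,0],
  [-1,0.03,0.001,0.009,0],
  [-1,0.03,0.001,0.009,0],
])

```text
t: 3.63
tool_pos: [0.5985, -0.1619, 0.0518]
tool_rot: [3.141, -0.0, 1.614]
wrist_force: [-0.1, -0.2, -0.6]
gripper_width: -0.0002
```

```bash
cat > look.py <<'E'
from h import *
import sys
from plant import optics
k=sys.argv[1]; s=where()
if len(sys.argv)>2: go(eval(sys.argv[2]),p[2])
f=optics.grab_frame('scene');S=f['color'][:,:,::-1]; pickle.dump(f,open(f'scene{k}.pkl','wb'))
g=optics.grab_frame('wrist');W=g['color'][:,:,::-1]
a=cv2.resize(S[155:255,200:300],(400,400),interpolation=cv2.INTER_CUBIC)
b=cv2.resize(W[60:384],(400,253))
cv2.imwrite(f'pics/l{k}.png',np.hstack([a,np.vstack([b,np.zeros((147,400,3),np.uint8)])]))
E
python3 look.py a '[-144,0,48]'
```

```text
t 3.63 gutter mm [-152.7   -1.3   51.8] yaw 0.13 F [-0.1 -0.2 -0.6] w -0.0002
goal [ 0.5969 -0.1532  0.048 ] shift [ 0.0087 -0.0013  0.0038] turn 0.13
```

View pics/la.png

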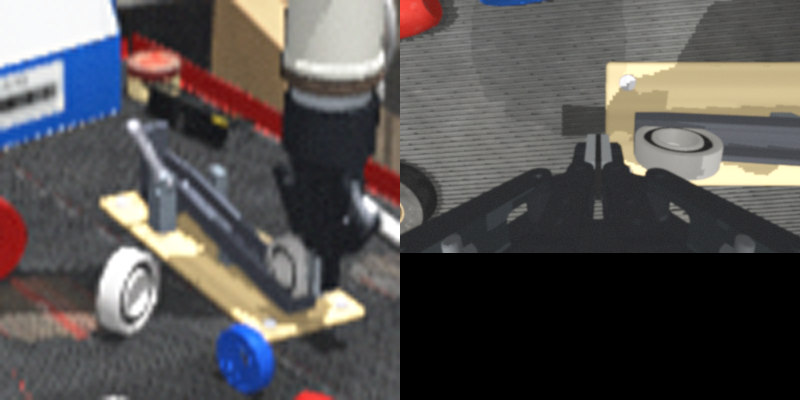

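Call:
jog_arm([
  [-1,0.002,-0.001,0.002,0],
  [-1,0.004,-0.001,0.003,0],
  [-1,0.006,-0.001,0.003,0],
  [-1,0.008,-0.001,0.003,0],
  [-1,0.01,-0.001,0.003,0],
  [-1,0.013,-0.001,0.0025,0],
  [-1,0.016,-0.001,0.002,0],
  [-1,0.019,-0.001,0.0015,0],
])

```text
t: 4.4
tool_pos: [0.5967, -0.1443, 0.0502]
tool_rot: [3.141, 0.001, 1.612]
wrist_force: [0.1, -1.1, 2.4]
gripper_width: -0.0003
```

```bash
python3 look.py b '[-100,0,55]'
```

```text
t 4.4 gutter mm [-135.1   -0.2   50.2] yaw 0.03 F [ 0.1 -1.1  2.4] w -0.0003
goal [ 0.5951 -0.1092  0.055 ] shift [ 0.0351 -0.0002 -0.0049] turn 0.03
```

View pics/lb.png

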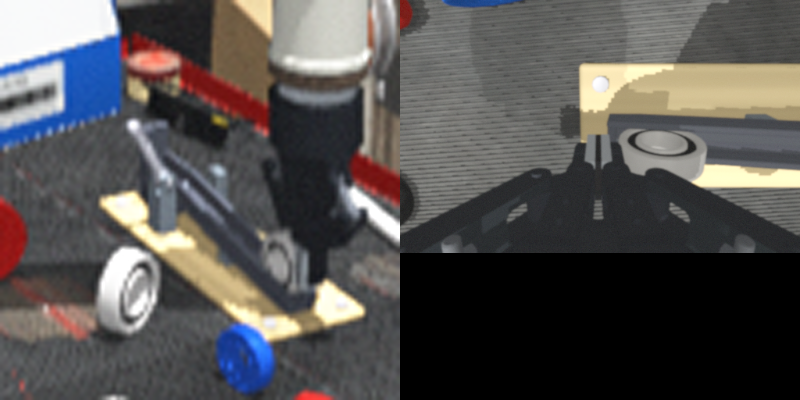

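Call:
jog_arm([
  [-1,0.003,0,-0.002,0],
  [-1,0.006,0,-0.003,0],
  [-1,0.009,0,-0.0035,0],
  [-1,0.012,0,-0.004,0],
  [-1,0.015,0,-0.0043,0],
  [-1,0.018,0,-0.0047,0],
  [-1,0.021,0,-0.005,0],
  [-1,0.024,0,-0.0055,0],
])

```text
t: 5.17
tool_pos: [0.5951, -0.1195, 0.0551]
tool_rot: [-3.141, -0.0, 1.613]
wrist_force: [-0.1, -1.8, 1.5]
gripper_width: -0.0003
```

```bash
python3 look.py c '[-50,0,63]'
```

```text
t 5.17 gutter mm [-110.3    0.3   55.1] yaw 0.06 F [-0.1 -1.8  1.5] w -0.0003
goal [ 0.593  -0.0593  0.063 ] shift [ 0.0603  0.0004 -0.0078] turn 0.06
```

View pics/lc.png

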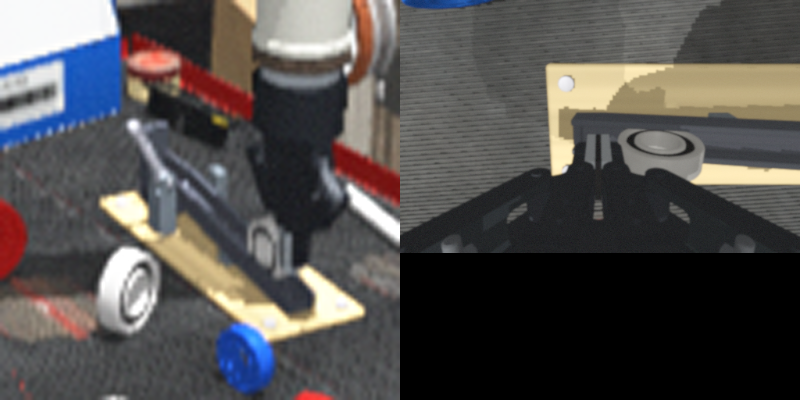

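Call:
jog_arm([
  [-1,0.004,0,-0.0006,0],
  [-1,0.008,0,-0.0011,0],
  [-1,0.012,0,-0.0017,0],
  [-1,0.016,0,-0.0023,0],
  [-1,0.02,0,-0.0028,0],
  [-1,0.024,0,-0.0034,0],
  [-1,0.028,0,-0.0039,0],
  [-1,0.032,0,-0.0045,0],
])

```text
t: 5.93
tool_pos: [0.594, -0.0876, 0.0598]
tool_rot: [-3.142, -0.0, 1.613]
wrist_force: [-0.5, -2.1, 3.3]
gripper_width: -0.0003
```

Call:
jog_arm([
  [-1,0.004,0,-0.0006,0],
  [-1,0.008,0,-0.0011,0],
  [-1,0.012,0,-0.0017,0],
  [-1,0.016,0,-0.0023,0],
  [-1,0.02,0,-0.0028,0],
  [-1,0.024,0,-0.0034,0],
  [-1,0.028,0,-0.0039,0],
  [-1,0.032,0,-0.0045,0],
])

```text
t: 6.6
tool_pos: [0.5926, -0.0556, 0.0642]
tool_rot: [-3.141, -0.0, 1.613]
wrist_force: [0.3, -1.8, 2.1]
gripper_width: -0.0006
```

```bash
python3 look.py d '[44.5,0,77]'
```

```text
t 6.6 gutter mm [-46.3   0.3  64.2] yaw 0.06 F [ 0.3 -1.8  2.1] w -0.0006
goal [0.5892 0.0352 0.077 ] shift [ 0.0908  0.0004 -0.0127] turn 0.06
```

View pics/ld.png

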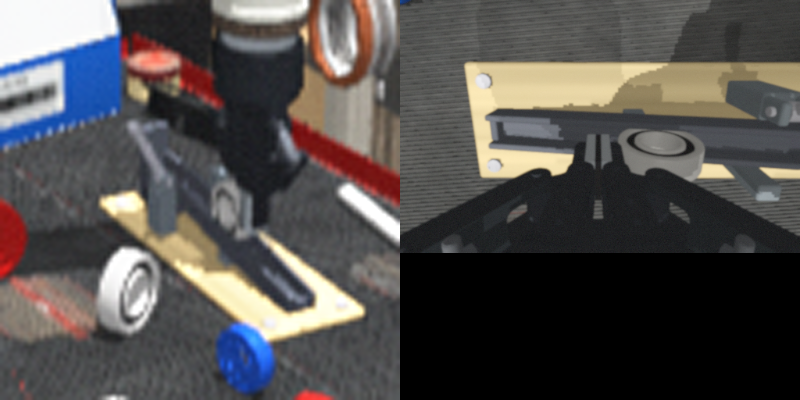

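Call:
jog_arm([
  [-1,0.004,0,-0.0006,0],
  [-1,0.008,0,-0.0011,0],
  [-1,0.012,0,-0.0017,0],
  [-1,0.016,0,-0.0023,0],
  [-1,0.02,0,-0.0028,0],
  [-1,0.024,0,-0.0034,0],
  [-1,0.028,0,-0.0039,0],
  [-1,0.032,0,-0.0045,0],
])

```text
t: 7.37
tool_pos: [0.5913, -0.0237, 0.0688]
tool_rot: [-3.141, -0.0, 1.612]
wrist_force: [0.0, -1.6, 1.8]
gripper_width: -0.0001
```

Call:
jog_arm([
  [-1,0.004,0,-0.0006,0],
  [-1,0.008,0,-0.0011,0],
  [-1,0.012,0,-0.0017,0],
  [-1,0.016,0,-0.0023,0],
  [-1,0.02,0,-0.0028,0],
  [-1,0.024,0,-0.0034,0],
  [-1,0.028,0,-0.0039,0],
  [-1,0.032,0,-0.0045,0],
])

```text
t: 8.03
tool_pos: [0.5901, 0.0079, 0.0734]
tool_rot: [3.142, 0.0, 1.612]
wrist_force: [0.6, -1.9, 1.4]
gripper_width: -0.0001
```

```bash
python3 look.py e '[44.5,0,77]'
```

```text
t 8.03 gutter mm [17.3  0.2 73.4] yaw 0.05 F [ 0.6 -1.9  1.4] w -0.0001
goal [0.5892 0.0352 0.077 ] shift [ 0.0272  0.0002 -0.0036] turn 0.05
```

View pics/le.png

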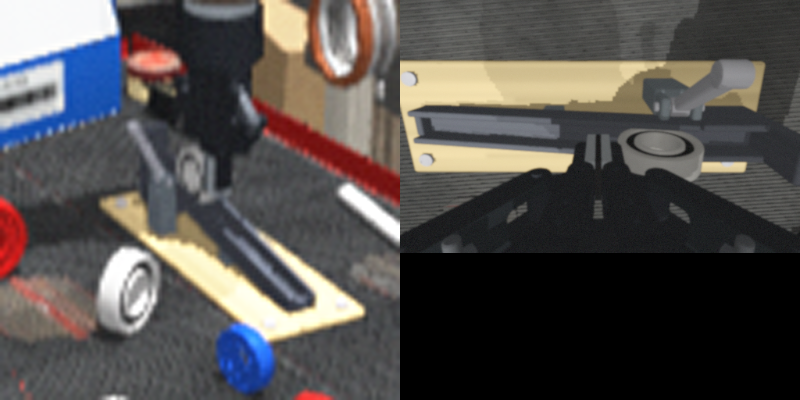

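Call:
jog_arm([
  [-1,0.003,0,-0.0004,0],
  [-1,0.006,0,-0.0008,0],
  [-1,0.009,0,-0.0013,0],
  [-1,0.012,0,-0.0017,0],
  [-1,0.015,0,-0.0021,0],
  [-1,0.018,0,-0.0025,0],
  [-1,0.021,0,-0.003,0],
  [-1,0.024,0,-0.0034,0],
])

```text
t: 8.8
tool_pos: [0.589, 0.032, 0.0768]
tool_rot: [3.142, 0.0, 1.612]
wrist_force: [0.9, -2.1, 3.0]
gripper_width: -0.0002
```

Call:
jog_arm([
  [-1,0.002,0,-0.0003,0],
  [-1,0.004,0,-0.0005,0],
  [-1,0.006,0,-0.0005,0],
  [-1,0.008,0,-0.0005,0],
  [-1,0.009,0,-0.0005,0],
  [-1,0.009,0,-0.0005,0],
])

```text
t: 9.3
tool_pos: [0.5883, 0.0417, 0.0769]
tool_rot: [-3.141, -0.001, 1.613]
wrist_force: [0.0, -0.2, 0.2]
gripper_width: -0.0002
```

```bash
python3 look.py f '[55,0,77]'
```

```text
t 9.3 gutter mm [51.1  0.6 76.9] yaw 0.11 F [ 0.  -0.2  0.2] w -0.0002
goal [0.5888 0.0457 0.077 ] shift [ 0.0039  0.0006 -0.0001] turn 0.11
```

View pics/lf.png

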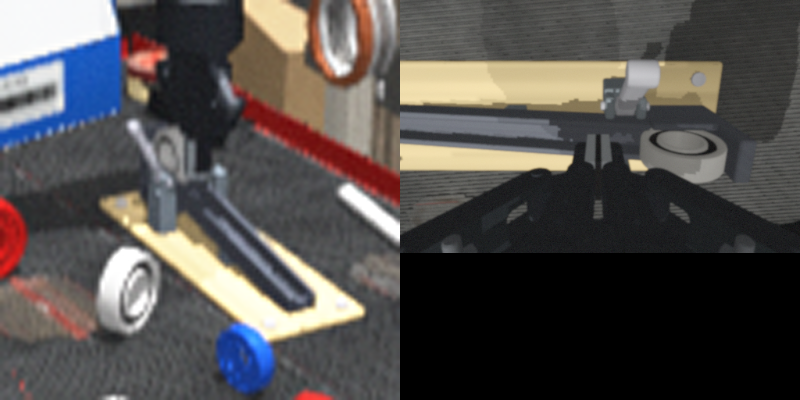

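Call:
jog_arm([
  [-1,-0.006,0,0,0],
  [-1,-0.015,0,-0.01,0],
  [-1,-0.02,0,-0.035,0],
  [-1,-0.02,0,-0.06,0],
  [-1,-0.02,0,-0.08,0],
  [-1,-0.02,-0.01,-0.09,0],
  [-1,-0.02,-0.025,-0.095,0],
  [-1,-0.02,-0.045,-0.095,0],
])

```text
t: 10.07
tool_pos: [0.5464, 0.0176, 0.1748]
tool_rot: [3.137, 0.0, 1.611]
wrist_force: [0.1, -0.1, 0.2]
gripper_width: -0.0002
```

```bash
python3 look.py g '[58,105,103]'
```

```text
t 10.07 gutter mm [ 28.7  43.5 174.8] yaw -0.04 F [ 0.1 -0.1  0.2] w -0.0002
goal [0.4837 0.0444 0.103 ] shift [ 0.0293 -0.0619  0.0715] turn -0.04
```

View pics/lg.png

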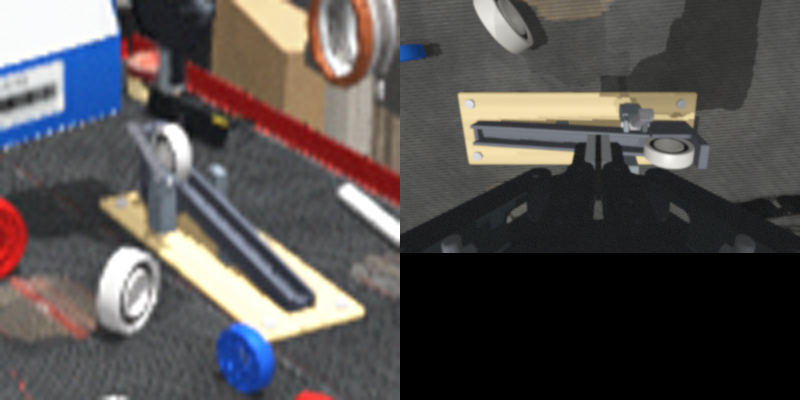

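Call:
jog_arm([
  [-1,0.005,-0.02,0,0],
  [-1,0.015,-0.04,0.0,0],
  [-1,0.025,-0.055,0.005,0],
  [-1,0.029,-0.06,0.02,0],
  [-1,0.029,-0.06,0.04,0],
  [-1,0.029,-0.06,0.06,0],
  [-1,0.029,-0.06,0.07,0],
  [-1,0.029,-0.06,0.07,0],
])

```text
t: 10.83
tool_pos: [0.4822, 0.0445, 0.1005]
tool_rot: [-3.138, 0.0, 1.612]
wrist_force: [0.2, -0.4, 0.3]
gripper_width: -0.0
```

```bash
python3 look.py h '[58,-15,103]'
```

```text
t 10.83 gutter mm [ 58.1 106.5 100.5] yaw 0.01 F [ 0.2 -0.4  0.3] w -0.0
goal [0.6036 0.0493 0.103 ] shift [-1.000e-04  1.215e-01 -2.900e-03] turn 0.01
```

View pics/lh.png

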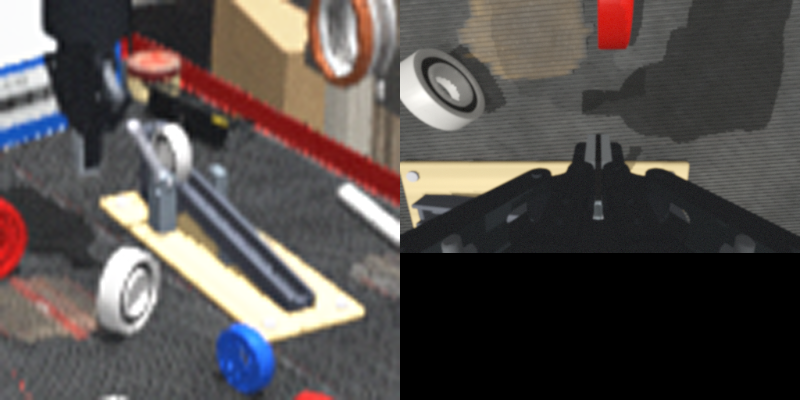

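Call:
jog_arm([
  [-1,0,0.006,-0.002,0],
  [-1,0,0.014,-0.002,0],
  [-1,0,0.02,-0.002,0],
  [-1,0,0.025,-0.002,0],
  [-1,0,0.03,-0.002,0],
  [-1,0,0.035,-0.002,0],
  [-1,0,0.04,-0.002,0],
  [-1,0,0.045,-0.002,0],
])

```text
t: 11.6
tool_pos: [0.5282, 0.0473, 0.104]
tool_rot: [-3.14, 0.0, 1.613]
wrist_force: [-2.6, -0.8, 2.3]
gripper_width: 0.0001
```

```bash
python3 look.py i '[58,10,103]'
```

```text
t 11.6 gutter mm [ 59.1  60.5 104. ] yaw 0.06 F [-2.6 -0.8  2.3] w 0.0001
goal [0.5786 0.0482 0.103 ] shift [-0.0011  0.0505  0.0009] turn 0.06
```

View pics/li.png

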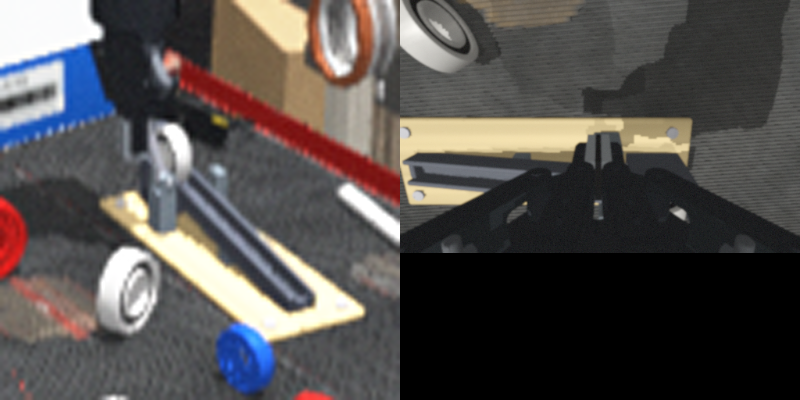

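Call:
jog_arm([
  [-1,-0.001,0.006,0.001,0],
  [-1,-0.001,0.012,0.001,0],
  [-1,-0.001,0.018,0.001,0],
  [-1,-0.001,0.024,0.001,0],
  [-1,-0.001,0.03,0.001,0],
  [-1,-0.001,0.036,0.001,0],
  [-1,-0.001,0.042,0.001,0],
  [-1,-0.001,0.048,0.001,0],
])

```text
t: 12.37
tool_pos: [0.577, 0.0482, 0.1031]
tool_rot: [-3.142, -0.0, 1.612]
wrist_force: [-1.7, 0.5, 0.5]
gripper_width: 0.0
```

```bash
python3 look.py j '[58,-20,79]'
```

```text
t 12.37 gutter mm [ 58.   11.7 103.1] yaw 0.05 F [-1.7  0.5  0.5] w 0.0
goal [0.6086 0.0495 0.079 ] shift [-0.0001  0.0317  0.0241] turn 0.05
```

View pics/lj.png

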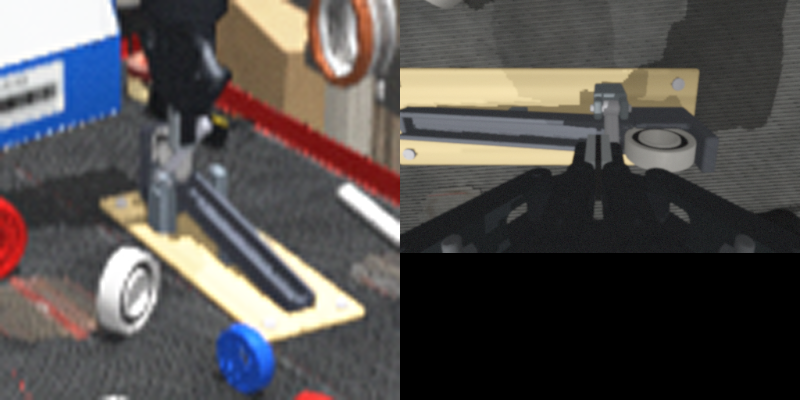

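Call:
jog_arm([
  [-1,0,0.006,0.001,0],
  [-1,0,0.012,0.003,0],
  [-1,0,0.018,0.006,0],
  [-1,0,0.024,0.01,0],
  [-1,0,0.029,0.014,0],
  [-1,0,0.033,0.018,0],
  [-1,0,0.035,0.021,0],
  [-1,0,0.035,0.023,0],
])

```text
t: 13.13
tool_pos: [0.6118, 0.0497, 0.0795]
tool_rot: [3.142, -0.0, 1.612]
wrist_force: [-0.4, -0.4, 0.7]
gripper_width: 0.0002
```

```bash
python3 look.py k '[58,-23,78]'
```

```text
t 13.13 gutter mm [ 58.1 -23.1  79.5] yaw 0.05 F [-0.4 -0.4  0.7] w 0.0002
goal [0.6116 0.0496 0.078 ] shift [-0.0001 -0.0002  0.0015] turn 0.05
```

View pics/lk.png

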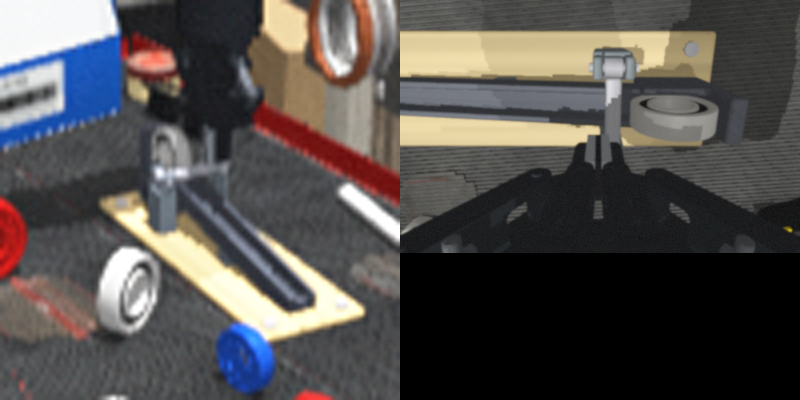

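Nearly flat. I'll press down slowly until the force shows it resting on the post.

Call:
jog_arm([
  [-1,0,0,0.0005,0],
  [-1,0,0,0.001,0],
  [-1,0,0,0.0015,0],
  [-1,0,0,0.0015,0],
])

```text
t: 13.57
tool_pos: [0.6115, 0.0497, 0.0791]
tool_rot: [3.141, -0.0, 1.612]
wrist_force: [-0.4, -0.9, 2.2]
gripper_width: 0.0
```

Call:
jog_arm([
  [-1,0,0,0.0005,0],
  [-1,0,0,0.001,0],
  [-1,0,0,0.001,0],
])

```text
t: 13.82
tool_pos: [0.6116, 0.0497, 0.0784]
tool_rot: [3.141, -0.0, 1.612]
wrist_force: [-1.8, 0.6, 5.1]
gripper_width: 0.0001
```

Call:
jog_arm([
  [-1,0,0,0.0005,0],
  [-1,0,0,0.001,0],
  [-1,0,0,0.0015,0],
  [-1,0,0,0.0015,0],
])

```text
t: 14.15
tool_pos: [0.6117, 0.0498, 0.0779]
tool_rot: [3.141, 0.0, 1.612]
wrist_force: [-4.1, -0.1, 11.7]
gripper_width: -0.0
```

Call:
jog_arm([
  [-1,0,0,0.001,0],
  [-1,0,0,0.001,0],
  [-1,0,0,0.001,0],
])

```text
t: 14.4
tool_pos: [0.6118, 0.0498, 0.0777]
tool_rot: [3.14, 0.0, 1.612]
wrist_force: [-6.2, -1.8, 17.7]
gripper_width: 0.0001
```

Call:
jog_arm([
  [-1,0,0,-0.005,0],
  [-1,0,0,-0.015,0],
  [-1,0,0,-0.035,0],
  [-1,0,0,-0.06,0],
  [-1,0,0,-0.09,0],
  [-1,-0.02,0,-0.12,0],
  [-1,-0.05,0,-0.14,0],
  [-1,-0.08,0,-0.15,0],
])

```text
t: 15.07
tool_pos: [0.6165, -0.0296, 0.2293]
tool_rot: [3.136, -0.0, 1.616]
wrist_force: [0.8, -1.3, 0.6]
gripper_width: -0.0
```

Call:
jog_arm([
  [-1,-0.03,0,-0.01,0],
  [-1,-0.06,0,-0.02,0],
  [-1,-0.09,0,-0.02,0],
  [-1,-0.12,0,-0.02,0],
  [-1,-0.15,0,-0.02,0],
  [-1,-0.17,0,-0.02,0],
  [-1,-0.18,0,-0.02,0],
  [-1,-0.18,0,-0.02,0],
])

```text
t: 15.73
tool_pos: [0.6213, -0.2136, 0.245]
tool_rot: [-3.141, 0.001, 1.608]
wrist_force: [-0.6, -0.5, -0.1]
gripper_width: 0.0002
```

```bash
python3 -c "
from h import *
from plant import optics
where()
f=optics.grab_frame('scene');g=optics.grab_frame('top')
A=f['color'][:,:,::-1];B=g['color'][:,:,::-1]
pts=np.array([[100.5,0,62],[65,28,60],[65,-32,60]])/1e3
print((proj(f,g2w(p,pts))-[205,160])*8);print((proj(g,g2w(p,pts))-[190,150])*8)
cv2.imwrite('pics/m1.png',np.hstack([cv2.resize(A[160:230,205:255],(400,560),interpolation=cv2.INTER_CUBIC),cv2.resize(B[150:220,190:240],(400,560),interpolation=cv2.INTER_CUBIC)]))
cv2.imwrite('pics/m2.png',np.vstack([A[100:],B])[:, :])
cv2.imwrite('pics/m3.png',B)
where()
"
```

```text
t 15.73 gutter mm [-205.4  -22.   245. ] yaw -0.22 F [-0.6 -0.5 -0.1] w 0.0002
[[300.61249356 273.01113388]
 [283.91136986 316.60822411]
 [399.5261874  291.52610493]]
[[163.6765681  231.76476933]
 [265.26970794 308.54059801]
 [262.44840935 140.48728349]]
t 15.83 gutter mm [-200.4  -23.1  245. ] yaw 0.09 F [ 0.6  0.9 -1.1] w 0.0003
```

View pics/m1.png

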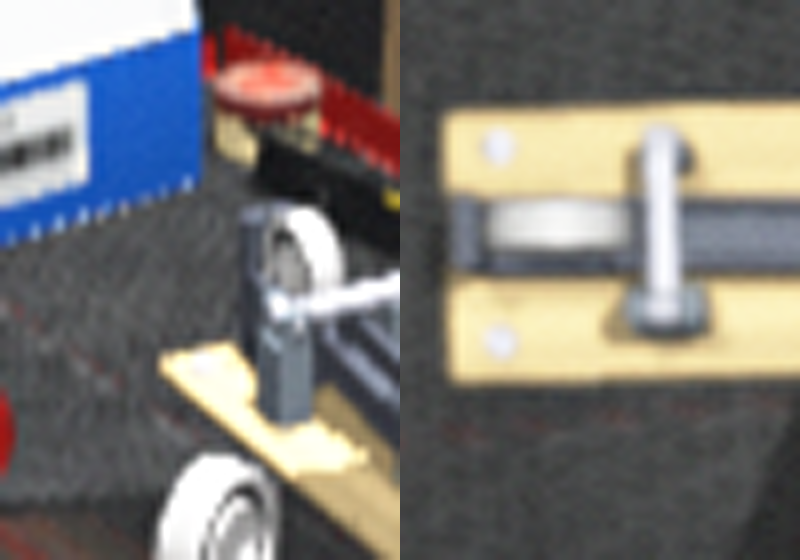

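View pics/m3.png

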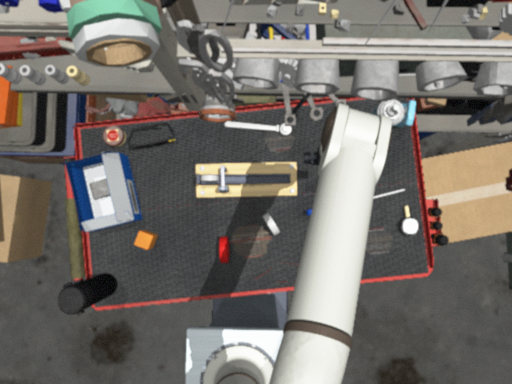

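Call:
jog_arm([
  [-1,0,0,0,0],
  [-1,0,0,0,0],
  [-1,0,0,0,0],
  [-1,0,0,0,0],
])

```text
t: 16.17
tool_pos: [0.6224, -0.2087, 0.2453]
tool_rot: [3.141, -0.0, 1.614]
wrist_force: [-0.1, 0.2, 0.0]
gripper_width: 0.0003
```

```bash
python3 -c "
from plant import job
print(job.sign_off())"
```

```text
the job is handed in; nothing more can be done
None
```

The bearing is parked in the pocket against the upper stop, and the keeper lies level across the gutter just downhill of it. I handed the job in at about 16 s of the 48 s allowed.

- **Bearing:** I pushed it up the gutter with the closed fingertips, at roughly 2–4 N. The push force fell to zero once it went over the crest. It was never gripped or lifted.
- **Keeper:** I pushed the arm over and pressed it down until it stopped moving, with the force rising to about 18 N against the rest post.
- **Last pictures:** In the top view the bearing sits at the stop. In both views the keeper arm is where a shut, level arm should be, apart from an equal shift of about 1.4 pixels at both ends in the scene view. I put that shift down to calibration error.
- **Other items:** Those visible in the last top view looked unmoved. The robot arm hid the tape roll and most of the screwdriver, the blue look-alike and the wrench. The fingers never went near those.
- **One disagreement:** At the start the open keeper's tip appeared 7–8 mm higher than 55 degrees would put it. I allowed for this, and it made no difference.

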